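Wedge the sample platform off its rails and hold it

TASK

Pull the drawer of the small cabinet out to its stop and leave it out, then pick the orange levelling wedge out of it. Set the wedge on the bench and push it, thin end first and straight, under the middle of the yellow front edge of the white sample platform until that edge has just lifted about 5 mm off its rails, without touching the platform with the gripper and without tipping over any glassware or bottle. Finish while still gripping the wedge in place under the platform: do not let go.

Things in the scene. Friction and masses are not known exactly. Their poses are not given: they have to be found in the camera images.
- unit: low white one-drawer cabinet, 240 (x) x 200 (y) x 110 (z) mm, fixed; origin: on the bench below the middle of its front; its front, with the grey drawer face, looks along its own -x, the rest lies at +x. Its top covers the closed drawer. It stands left or right of the middle, the platform on the other side
- cabinet_drawer0_handle (a point): middle of the drawer's steel bar handle: a round bar 11 mm thick and 100 mm long along the cabinet's y, 35 mm in front of the drawer face, 38 mm below the cabinet's top; moves with the drawer
- cabinet_drawer0 (a joint): how far the drawer is out, in m: 0 closed (at the start 0 to 0.02), stop at 0.166; slides along the cabinet's -x, friction about 1 N, stays where it is left. Inside it is 158 mm wide (y); its floor is 22 mm above the bench, its walls end 88 mm and its front panel (15 mm thick) 97 mm above the bench
- wedge: orange plastic wedge, 0.12 kg, loose in the drawer's front part, thin end to the rear (within 0.4 rad). Origin: underside, below the middle of the upright grip block, 24 (x) x 30 (y) x 48 (z) mm, with black band. The ramp, 34 mm wide, runs along its +x from x = 12 mm (20 mm thick) to the blunt thin end at x = 97 mm (3 mm thick): 1 mm of height per 5 mm. Flat underside
- wedge_tip (a point): underside of the wedge's thin end, in the middle, 97 mm along the wedge's x from its origin
- stage: fixed frame of the white sample platform: two dark rails along its x, 16 mm high, 150 mm apart inside, front ends level with the platform's front edge, open bench between and before them, hinge at the back. Origin on the bench below the middle of that edge; front looks along its -x. Carries the platform: 226 (x) x 186 (y) x 10 mm, top 26 mm above the bench, 0.6 kg plus glassware
- front_edge (a point): middle of the lowest line of the platform's front edge, a round yellow bar of 12 mm diameter along the stage's y, 130 mm long, at stage x = 0: 9 mm above the bench while the platform rests on its rails, so that the wedge's thin end passes under it. It rises with the platform, which turns about its rear hinge, 229 mm behind, and falls back by its weight; lift = its height less 9 mm
- dish: open round glass dish, 90 mm across, 28 mm high, loose on the platform, left of its middle; origin: centre of its underside, z axis up
- jar: glass jar with a red lid, 64 mm across, 100 mm high, loose on the platform, right of its middle; origin: centre of its underside
- amber_left: amber bottle, 76 mm across, 170 mm high, on the bench at the left; origin: centre of its underside
- amber_right: amber bottle, 68 mm across, 150 mm high, on the bench at the right; origin: centre of its underside
- vial: small amber bottle, 42 mm across, 70 mm high, on the cabinet's top, 100 mm or more behind its front; origin: centre of its underside
- wash: white plastic bottle with a blue cap, 56 mm across, 120 mm high, on the bench between cabinet and platform; origin: centre of its underside

How it is judged:
On the way, in this order (a step that is already met when the one before it is completed fails the run):
1. the drawer is out at its stop (within 10 mm) (value of joint cabinet_drawer0 above 0.156 m), for 0.2 s.
2. the wedge is lifted out of the drawer in the gripper (height (world z) of wedge above 0.08 m and contact force between the fingers and wedge above 1 N), for 0.1 s.
At the end, for the whole second after the job is handed in: Front edge 2 to 8 mm up (11 to 17 mm above the bench), carried by the wedge; wedge flat on the bench (0.12 rad), under the edge within 40 mm of its middle, straight within 0.3 rad, at rest, still gripped; robot not touching platform or frame; drawer still out 140 mm or more (height (world z) of front_edge between 0.011 and 0.017 m and contact force between wedge and stage above 0.5 N and contact force between the fingers and wedge above 1.5 N and contact force between each of the arm, the fingers and stage below 0.5 N and height (world z) of wedge below 0.007 m and angle between wedge's own z axis and vertical below 0.12 rad and angle between the x axis of wedge and the x axis of stage, either way round below 0.3 rad and y of wedge_tip in the frame of stage between -0.04 and 0.04 m and linear speed of wedge below 0.02 m/s and value of joint cabinet_drawer0 above 0.14 m); the arm keeps its last pose, push and grip.
It fails at once if a bottle, the dish or the jar tipped over or fell down (angle between any of dish, jar, amber_left, amber_right, vial, wash's own z axis and vertical above 0.35 rad or height (world z) of any of dish, jar below 0.015 m or height (world z) of vial below 0.09 m).
It fails at once if the gripper pushes on the platform or its frame (contact force between any of the arm, the fingers and stage above 3 N).
It fails at once if the platform is heaved up (more than 20 mm) (height (world z) of front_edge above 0.029 m).
It also fails if it takes over 64 s, if anything falls off the work surface, if the arm or the gripper's body presses on something with over 40 N, if the wrist force passes 120 N, or if a joint passes its speed limit or range.

ROBOT

A 7-joint arm with a two-finger parallel gripper is mounted at the origin on the work surface. World frame = base frame: x ahead of the robot, y to its left, z up, the work surface at z = 0. Lengths are in m, angles in rad, forces in N, time in s.
With the tool pointing down it reaches from about 0.425 to 1.025 m from the base axis. Payload 3.6 kg.
Tool frame: the origin (TCP) lies on the front face of the gripper's body, between the roots of the fingers; the fingertips stand 73 mm ahead of it and the grasp point (between the pads) lies 54 mm ahead of it; z points along the fingers, y is the direction in which the jaws open and shut (so a half turn about z gives the same grasp; the last joint's range is limited). The gripper opens to 85 mm and grips with 20 to 120 N. Pads are 22 mm wide; open, the fingers measure 114 mm over their backs; the gripper's body (76 mm by 85 mm) begins 54 mm behind the grasp point. The pads swing forward as they close: fully open they stand 13 mm farther back than shut.
Start: joints at [-1.401, 0.591, 0.048, 1.609, -0.033, 0.943, -0.034], TCP at [0.188, 0.7, 0.304] pointing down, gripper open.
Joint ranges: [-2.69, 2.69], [-0.47, 2.24], [-1.27, 1.36], [0.19, 2.51], [-1.53, 4.68], [0.08, 2.07], [-3.09, 3.09]. Speed limits (rad/s): [2.57, 2.57, 3.14, 3.14, 3.14, 3.14, 3.14].

INTERFACE

Orientations are given as a unit quaternion [w, x, y, z].
In Python, from workcell import bot gives the robot as it stands.
- The arm moves only by the tool step_arm, never from a script. Its argument "targets" is text: rows parted by semicolons, each of 4 numbers parted by spaces: the shift along the tool's x, y, z normalised to -1 to 1, where 1 is 0.15 m, then the turn about the tool's z normalised to -1 to 1, where 1 is pi/2 rad. A call has 1 to 12 rows; each row is the pose to reach, as a shift and turn from the pose commanded when the call began, along the tool's axes at that moment; what a row does not reach only later rows make up. A row lasts 1/12 s, in which the tool goes at most 41.7 mm and 7.16 degrees, less where a joint would pass 70% of its speed; a pose out of reach is approached as far as the arm can. A call with a number of a shift or a turn outside -1 to 1 is refused whole. A call with a gripper value outside its range is refused whole. "grip" is the closure, from 0 (fully open) to 1 (shut), set as the call begins (left out, the last holds). The fingers move at their own pace and stop on an object; the grip force is fixed at half the most. Time passes only in rows, so rows that repeat a pose let the fingers close. It gives the time, the measured TCP pose, the force and the opening at its end, in the units of the state.
- bot.observe(): the state, without advancing time (a new reading comes with each control period).
- bot.capture(name): name is "scene" or "top" or "wrist"; returns a dict with "pixels" (420x560x3 uint8, blue, green, red), "fx", "fy", "cx", "cy" (pixels), "R" (3x3) and "t" (3): a world point X has camera coordinates R X + t. Camera axes: x right, y down, z forward; pixel columns grow to the right and rows downward; lengths in m; the calibration is good to about 2 mm. A picture is of the moment at which its call begins. There is no depth.
- bot.sign_off(): hands the job in, once; it reports no verdict.
The state is a dict: "clock": time; "joint_positions": joint angles; "joint_vel": joint speeds; "effort": joint torques, N m; "tcp_pos": TCP position; "tool_rot": TCP orientation; "wrist_force": force on the tool from outside, world axes, zero at the start; "ft_torque": the same for the moment, N m; "finger_gap": finger opening in m.
Only numpy, scipy, OpenCV 4.12 (cv2) and the standard library are available. Lean on these libraries where they do the work, as an engineer would, in place of code of your own. Each camera call takes 0.05 s, during which the arm holds its last target. There are 200 camera calls.

## Working session

There is one attempt and no reset: what is moved stays moved. The work goes in short steps, Python scripts to look and compute and a tool call to move; the robot and the scene stay as the last step left them, time stands still between calls to the robot, and variables do not carry over. Pictures are saved under pics/ and viewed, about 8 in all and at most 12, crops included, and the job is handed in when it is done.

Besides the shell and the picture viewer there is one more tool, called after "Request:" by a JSON object that holds its "fn" and its "kwargs", one argument or row to a line. step_arm: Moves the arm, as the interface text tells. Its arguments: {"type":"object","properties":{"targets":{"type":"string"},"grip":{"type":"number"}},"required":["targets"]}

```bash
mkdir -p pics; python3 - <<'E'
from workcell import bot
import cv2,pickle
s=bot.observe();print({k:s[k] for k in('clock','tcp_pos','tool_rot','finger_gap')})
for n in('scene','top'):
    c=bot.capture(n);pickle.dump(c,open(f'pics/{n}0.pkl','wb'));cv2.imwrite(f'pics/{n}0.png',cv2.resize(c['pixels'],(800,600),interpolation=cv2.INTER_CUBIC));print(n,c['fx'],c['cx'],c['cy'],c['R'],c['t'])
E
```

```text
{'clock': 0.0, 'tcp_pos': array([0.18811572, 0.69948269, 0.30273666]), 'tool_rot': array([-9.67898208e-05,  1.30956422e-01,  9.91387486e-01, -1.12237089e-03]), 'finger_gap': 0.08526736003245476}
scene 456.51228649921046 281.11617468518125 209.02772587190242 [[-0.70247541  0.71145437 -0.01899944]
 [ 0.40058667  0.37318375 -0.8368179 ]
 [-0.58826747 -0.59545492 -0.54715155]] [ 0.47337935 -0.21284627  1.66850337]
top 403.44768315868276 275.3889940290775 211.06169777042598 [[ 0.02345314 -0.9996531  -0.01198451]
 [-0.9951321  -0.02219595 -0.09601788]
 [ 0.09571857  0.01417809 -0.99530746]] [0.01053008 0.66267125 1.33802183]
```

View pics/top0.png

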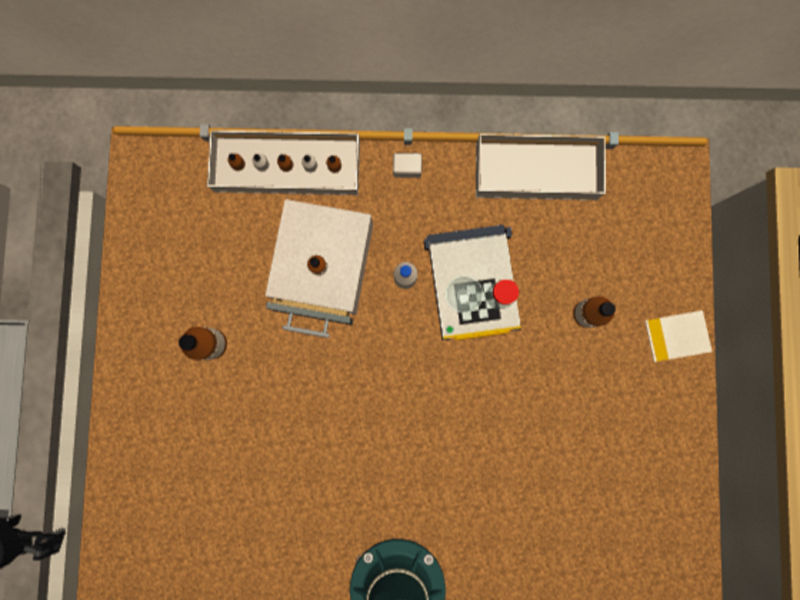

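View pics/scene0.png

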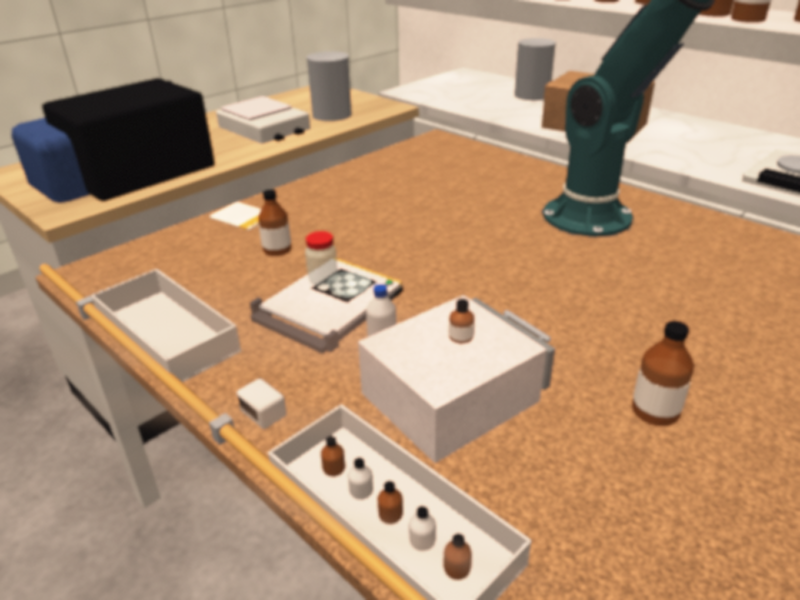

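The top view shows the cabinet on the left (handle near 800-scale (307,325)), the platform on the right (yellow edge about (443,338)-(520,328)), the wash bottle at (405,273) between them, and the ambers on either side. I'll enlarge it.

```bash
cat > h.py <<'E'
import numpy as np,pickle,cv2
from workcell import bot
def ray(c,u,v,z):
    "world point at height z seen at pixel u,v (native)"
    R,t=np.array(c['R']),np.array(c['t']);C=-R.T@t
    d=R.T@np.array([(u-c['cx'])/c['fx'],(v-c['cy'])/c['fy'],1]);return C+d*(z-C[2])/d[2]
def proj(c,X):
    p=np.array(c['R'])@np.array(X)+np.array(c['t']);return np.array([c['fx']*p[0]/p[2]+c['cx'],c['fy']*p[1]/p[2]+c['cy']])
def crop(c,x,y,w,h,k,f):
    cv2.imwrite(f,cv2.resize(c['pixels'][y:y+h,x:x+w],None,fx=k,fy=k,interpolation=cv2.INTER_CUBIC))
def shift(s,target):
    "tool-frame shift to target TCP, normalised"
    from scipy.spatial.transform import Rotation as Q
    w,x,y,z=s['tool_rot'];return Q.from_quat([x,y,z,w]).inv().apply(np.array(target)-s['tcp_pos'])/0.15
E
python3 -c "
from h import *
c=pickle.load(open('pics/top0.pkl','rb'));crop(c,180,135,200,110,4,'pics/t0c.png')"
```

```text
(no output)
```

View pics/t0c.png

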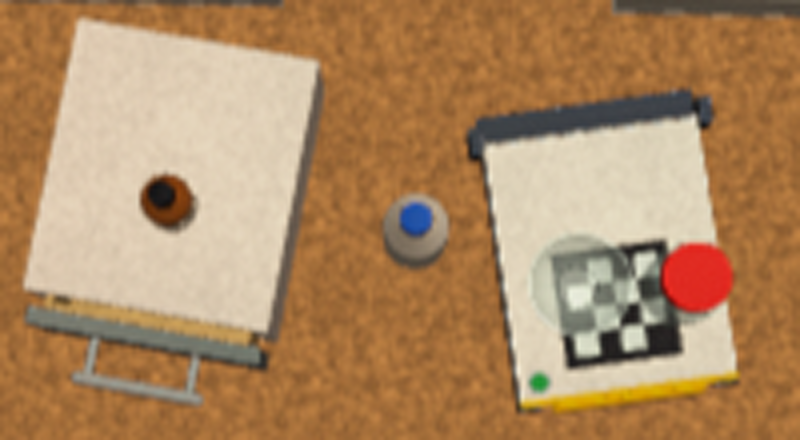

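The crop shows the cabinet top corners at (80,18), (320,62), (270,338) and (25,290), and the handle from (73,378) to (200,401). The yellow bar runs from about (550,404) to (710,384), and the platform corners are (485,145), (699,115), (737,378) and (520,407). The drawer is slightly open.

```bash
python3 - <<'E'
from h import *
np.set_printoptions(precision=4,suppress=True)
c=pickle.load(open('pics/top0.pkl','rb'))
P=lambda u,v,z:ray(c,(u+.5)/4-.5+180,(v+.5)/4-.5+135,z)
C=[P(*p,.11) for p in((80,18),(320,62),(270,338),(25,290))]
print('cab',*C,[np.linalg.norm(C[i]-C[i-1]) for i in range(4)])
ax=(C[0]+C[1]-C[2]-C[3])[:2];ay=(C[0]+C[3]-C[1]-C[2])[:2]
print('cab yaw',np.arctan2(ax[1],ax[0]),np.arctan2(-ay[0],ay[1]),'front',(C[2]+C[3])/2, 'center',sum(C)/4)
a,b=P(73,378,.072),P(200,401,.072);print('handle',a,b,(a+b)/2,np.linalg.norm(a-b),np.arctan2(-(a-b)[0],(a-b)[1]))
a,b=P(550,404,.018),P(710,384,.018);print('bar',a,b,(a+b)/2,np.linalg.norm(a-b),np.arctan2(-(a-b)[0],(a-b)[1]))
D=[P(*p,.026) for p in((485,145),(699,115),(737,378),(520,407))]
ax=(D[0]+D[1]-D[2]-D[3])[:2];ay=(D[0]+D[3]-D[1]-D[2])[:2]
print('plat',*D,'front',(D[2]+D[3])/2,'yaws',np.arctan2(ax[1],ax[0]),np.arctan2(-ay[0],ay[1]),[np.linalg.norm(D[i]-D[i-1]) for i in range(4)])
for n,u,v,z in(('washcap',415,218,.12),('vialcap',162,193,.07+.11),('jarlid',697,277,.126)):print(n,P(u,v,z))
for n,u,v,z in(('amL',188,342,.17),('amR',606,309,.15)):print(n,ray(c,u*.7,v*.7,z))
E
```

```text
cab [0.8851 0.2774 0.11  ] [0.8525 0.0805 0.11  ] [0.6268 0.1143 0.11  ] [0.661  0.3124 0.11  ] [np.float64(0.22679837599019068), np.float64(0.19963309566528462), np.float64(0.22821806903812933), np.float64(0.2010189692317707)]
cab yaw -0.15193230461559737 -0.16750257149569492 front [0.6439 0.2134 0.11  ] center [0.7564 0.1962 0.11  ]
handle [0.593  0.2786 0.072 ] [0.5766 0.1734 0.072 ] [0.5848 0.226  0.072 ] 0.10649006237566436 -0.15535773668543132
bar [ 0.5827 -0.1182  0.018 ] [ 0.6029 -0.254   0.018 ] [ 0.5928 -0.1861  0.018 ] 0.13730732516469593 0.14723477862811346
plat [ 0.8037 -0.0586  0.026 ] [ 0.8337 -0.2422  0.026 ] [ 0.6081 -0.2753  0.026 ] [ 0.5793 -0.0922  0.026 ] front [ 0.5937 -0.1837  0.026 ] yaws 0.14709829750084163 0.1590436201212017 [np.float64(0.22684246264385502), np.float64(0.18594840309041782), np.float64(0.22808410420742944), np.float64(0.18538559516584502)]
washcap [0.7247 0.0006 0.12  ]
vialcap [0.7307 0.1943 0.18  ]
jarlid [ 0.6815 -0.223   0.126 ]
amL [0.5526 0.4594 0.17  ]
amR [ 0.6449 -0.4352  0.15  ]
```

Request:
{"fn": "step_arm", "kwargs": {
  "targets": "-0.25 -0.17 0 0.08;-0.5 -0.35 0 0.16;-0.75 -0.52 0 0.24;-1 -0.7 0 0.32;-1 -0.7 0 0.4;-1 -0.7 0 0.48;-1 -0.7 0 0.56;-1 -0.7 0 0.64;-1 -0.7 0 0.72;-1 -0.7 0 0.8;-1 -0.7 0 0.87;-1 -0.7 0 0.933",
  "grip": 0.65
}}

```text
clock: 1.1
tcp_pos: [0.3056, 0.5595, 0.3034]
tool_rot: [0.0, 0.762, 0.647, -0.0]
wrist_force: [-0.1, 0.6, 0.5]
finger_gap: 0.0301
```

Request:
{"fn": "step_arm", "kwargs": {
  "targets": "-0.2 0.2 0 0;-0.4 0.4 0 0;-0.6 0.6 0 0;-0.8 0.85 0 0;-0.95 1 0 0;-0.95 1 0 0"
}}

```text
clock: 1.6
tcp_pos: [0.438, 0.3858, 0.3045]
tool_rot: [0.003, 0.765, 0.644, -0.0]
wrist_force: [1.2, -1.6, -0.1]
finger_gap: 0.0298
```

Request:
{"fn": "step_arm", "kwargs": {
  "targets": "-0.2 0.2 0 0;-0.4 0.4 0 0;-0.6 0.6 0 0;-0.8 0.85 0 0;-0.9 1 0 0;-0.95 1 0 0;-0.95 1 0 0"
}}

```text
clock: 2.18
tcp_pos: [0.5588, 0.2271, 0.3039]
tool_rot: [0.001, 0.763, 0.647, -0.001]
wrist_force: [-0.5, 0.6, -0.4]
finger_gap: 0.0298
```

```bash
python3 - <<'E'
from h import *
np.set_printoptions(precision=4,suppress=True)
s=bot.observe();print(s['clock'],s['tcp_pos'],s['tool_rot'],s['joint_positions'],shift(s,[.585,.226,.2]))
c=bot.capture('wrist');pickle.dump(c,open('pics/w1.pkl','wb'));crop(c,0,0,560,420,1,'pics/w1.png')
for p in((.593,.2786,.072),(.5766,.1734,.072)):print(proj(c,p))
E
```

```text
2.1833 [0.5588 0.2271 0.3039] [ 0.0008  0.7629  0.6466 -0.0006] [-0.8001  0.4742  0.4729  1.9063 -0.2836  0.8277 -0.3428] [0.0228 0.1735 0.6925]
[305.3696 126.9429]
[303.7271 241.5186]
```

View pics/w1.png

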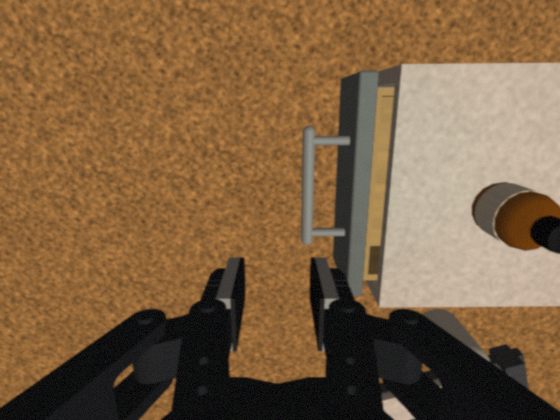

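The handle bar spans (309,128)–(307,243). I predicted (305,127)–(304,241), so it lies about 3 mm farther in x. I'll go down over it.

Request:
{"fn": "step_arm", "kwargs": {
  "targets": "0.02 0.18 0.2 0;0.02 0.18 0.4 0;0.02 0.18 0.6 0;0.02 0.18 0.7 0;0.02 0.18 0.8 0;0.02 0.18 0.9 0;0.02 0.18 0.95 0;0.02 0.18 1 0;0.02 0.18 1 0"
}}

```text
clock: 2.98
tcp_pos: [0.5832, 0.2314, 0.1526]
tool_rot: [-0.001, 0.76, 0.65, -0.001]
wrist_force: [-0.6, 0.1, 0.1]
finger_gap: 0.0298
```

Request:
{"fn": "step_arm", "kwargs": {
  "targets": "0 0 0.1 0;0 0 0.19 0;0 0 0.19 0"
}}

```text
clock: 3.23
tcp_pos: [0.5879, 0.2306, 0.1271]
tool_rot: [0.002, 0.761, 0.649, 0.004]
wrist_force: [1.4, 0.5, 2.4]
finger_gap: 0.0296
```

Request:
{"fn": "step_arm", "kwargs": {
  "targets": "0 0 0 0;0 0 0 0;0 0 0 0;0 0 0 0;0 0 0 0",
  "grip": 1
}}

```text
clock: 3.65
tcp_pos: [0.5856, 0.2305, 0.1263]
tool_rot: [0.0, 0.761, 0.649, 0.001]
wrist_force: [1.7, 0.6, 4.6]
finger_gap: 0.0088
```

Gripped on the bar (gap 8.8 mm). Pulling now.

Request:
{"fn": "step_arm", "kwargs": {
  "targets": "0 -0.1 0 0;0 -0.2 0 0;0 -0.3 0 0;0 -0.4 0 0;0 -0.5 0 0;0 -0.6 0 0;0 -0.7 0 0;0 -0.8 0 0;0 -0.86 0 0;0 -0.92 0 0;0 -0.92 0 0;0 -0.92 0 0"
}}

```text
clock: 4.65
tcp_pos: [0.4476, 0.2523, 0.1262]
tool_rot: [-0.001, 0.76, 0.65, 0.0]
wrist_force: [-0.2, 0.2, 8.7]
finger_gap: 0.0088
```

Request:
{"fn": "step_arm", "kwargs": {
  "targets": "0 -0.03 0 0;0 -0.06 0 0;0 -0.09 0 0;0 -0.12 0 0;0 -0.12 0 0"
}}

```text
clock: 5.07
tcp_pos: [0.435, 0.2543, 0.1263]
tool_rot: [0.003, 0.761, 0.649, 0.005]
wrist_force: [6.3, -1.5, 0.3]
finger_gap: 0.0087
```

Request:
{"fn": "step_arm", "kwargs": {
  "targets": "0 -0.03 0 0;0 -0.06 0 0;0 -0.06 0 0;0 -0.06 0 0"
}}

```text
clock: 5.4
tcp_pos: [0.434, 0.2544, 0.1264]
tool_rot: [0.009, 0.763, 0.647, 0.011]
wrist_force: [20.9, -6.9, -12.8]
finger_gap: 0.0089
```

At the stop (21 N). I'll relax, open, rise and look.

Request:
{"fn": "step_arm", "kwargs": {
  "targets": "0 0.05 0 0;0 0.05 0 0;0 0.05 0 0"
}}

```text
clock: 5.65
tcp_pos: [0.4349, 0.2543, 0.1263]
tool_rot: [0.004, 0.761, 0.648, 0.005]
wrist_force: [10.2, -3.1, -0.7]
finger_gap: 0.0087
```

Request:
{"fn": "step_arm", "kwargs": {
  "targets": "0 0 0 0;0 0 0 0;0 0 0 0;0 0 -0.1 0;0 0 -0.3 0;0 0 -0.5 0;0 0 -0.7 0;0 0.1 -0.9 0;0 0.2 -1 0;0 0.2 -1 0;0 0.2 -1 0",
  "grip": 0.65
}}

```text
clock: 6.57
tcp_pos: [0.4581, 0.2501, 0.2756]
tool_rot: [-0.0, 0.761, 0.649, 0.0]
wrist_force: [-0.4, -0.1, -0.5]
finger_gap: 0.0298
```

Request:
{"fn": "step_arm", "kwargs": {
  "targets": "-0.1 0 -0.2 0;-0.2 0 -0.3 0;-0.3 0 -0.3 0;-0.3 0 -0.3 0;-0.3 0 -0.3 0",
  "grip": 0.4
}}

```text
clock: 6.98
tcp_pos: [0.4496, 0.2049, 0.3186]
tool_rot: [-0.001, 0.761, 0.649, -0.002]
wrist_force: [-0.2, 0.4, -1.1]
finger_gap: 0.051
```

```bash
python3 - <<'E'
from h import *
np.set_printoptions(precision=4,suppress=True)
s=bot.observe();print(s['clock'],s['tcp_pos'],s['tool_rot'],s['joint_positions'])
c=bot.capture('wrist');pickle.dump(c,open('pics/w2.pkl','wb'));crop(c,0,0,560,420,1.4,'pics/w2.png')
c=bot.capture('top');pickle.dump(c,open('pics/top2.pkl','wb'))
E
```

```text
6.9833 [0.4496 0.2049 0.3186] [-0.0008  0.7608  0.649  -0.002 ] [-0.9655  0.3208  0.5658  2.1203 -0.2466  0.7676 -0.4016]
```

View pics/w2.png

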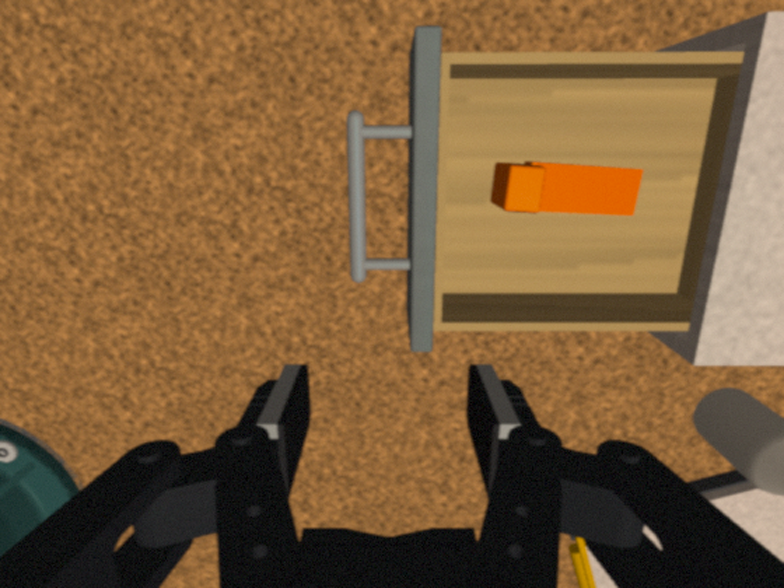

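The drawer is out. The block top is at about (508,164), (545,166), (541,211) and (502,209), and the thin end at (641,169) and (634,214).

```bash
python3 - <<'E'
from h import *
np.set_printoptions(precision=4,suppress=True)
c=pickle.load(open('pics/w2.pkl','rb'))
P=lambda u,v,z:ray(c,(u+.5)/1.4-.5,(v+.5)/1.4-.5,z)
B=[P(*p,.070) for p in((508,164),(545,166),(541,211),(502,209))];m=sum(B)/4
print([np.linalg.norm(B[i]-B[i-1]) for i in range(4)],'block',m)
a,b=P(641,169,.025),P(634,214,.025);t=(a+b)/2;d=t-m
print(a,b,t,'len',np.linalg.norm(d[:2]),'yaw',np.arctan2(d[1],d[0]),'yaw end',np.arctan2(-(a-b)[0],(a-b)[1]))
a,b=P(358,114,.072),P(357,278,.072);print('handle',a,b,(a+b)/2)
s=bot.observe();print(shift(s,[m[0],m[1],.2]))
E
```

```text
[np.float64(0.028776147120626528), np.float64(0.023905125792527144), np.float64(0.028782995685807382), np.float64(0.02589560586382931)] block [0.5448 0.2393 0.07  ]
[0.6422 0.2335 0.025 ] [0.637  0.2009 0.025 ] [0.6396 0.2172 0.025 ] len 0.09735278466237246 yaw -0.22896103638176193 yaw end -0.16042475357538274
handle [0.446  0.3007 0.072 ] [0.4267 0.1969 0.072 ] [0.4363 0.2488 0.072 ]
[0.3168 0.5892 0.7902]
```

Request:
{"fn": "step_arm", "kwargs": {
  "targets": "0.15 0.2 0 -0.08;0.32 0.4 0 -0.16;0.32 0.59 0 -0.24;0.32 0.59 0 -0.32;0.32 0.59 0 -0.4;0.32 0.59 0.1 -0.48;0.32 0.59 0.2 -0.56;0.32 0.59 0.3 -0.64;0.32 0.59 0.4 -0.72;0.32 0.59 0.5 -0.8;0.32 0.59 0.6 -0.88;0.32 0.59 0.7 -0.96",
  "grip": 0.35
}}

```text
clock: 8.08
tcp_pos: [0.5458, 0.2403, 0.2132]
tool_rot: [-0.001, 0.11, 0.994, -0.0]
wrist_force: [-0.6, 0.2, -0.0]
finger_gap: 0.0555
```

Request:
{"fn": "step_arm", "kwargs": {
  "targets": "0 0 0 0;0 0 0 0;0 0 0 0"
}}

```text
clock: 8.33
tcp_pos: [0.5467, 0.2396, 0.2153]
tool_rot: [-0.0, 0.115, 0.993, 0.0]
wrist_force: [0.1, 0.4, -0.0]
finger_gap: 0.0556
```

```bash
python3 - <<'E'
from h import *
np.set_printoptions(precision=4,suppress=True)
s=bot.observe();print(s['clock'],s['tcp_pos'],s['tool_rot'],s['joint_positions'],s['finger_gap'],shift(s,[.5448,.2393,.105]))
c=bot.capture('wrist');pickle.dump(c,open('pics/w3.pkl','wb'));crop(c,0,0,560,420,1.4,'pics/w3.png')
E
```

```text
8.3333 [0.5467 0.2396 0.2153] [-0.0002  0.115   0.9934  0.0001] [-0.5576  0.5471  0.0959  1.9743 -0.086   0.6242  0.9346] 0.05557042643326514 [ 0.0115 -0.0052  0.7351]
```

View pics/w3.png

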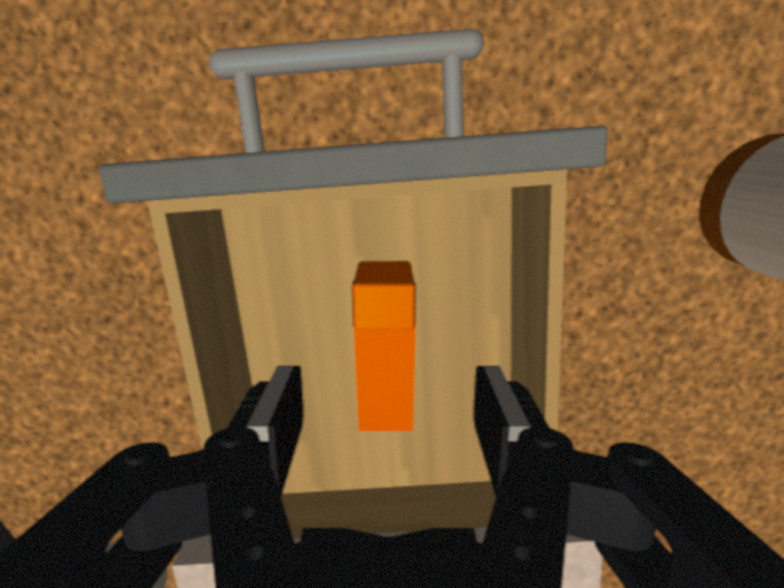

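The wedge is aligned with the jaws: block top corners (353,283), (415,283), (414,327), (354,327), tip (359–413,430). I'll cross-check the position, then go down.

```bash
python3 - <<'E'
from h import *
np.set_printoptions(precision=4,suppress=True)
c=pickle.load(open('pics/w3.pkl','rb'))
P=lambda u,v,z:ray(c,(u+.5)/1.4-.5,(v+.5)/1.4-.5,z)
m=P(384,305,.07);a,b=P(359,430,.025),P(413,430,.025);d=(a+b)/2-m
print(m,(a+b)/2,np.linalg.norm(d[:2]),np.arctan2(d[1],d[0]))
s=bot.observe();print(shift(s,[m[0],m[1],.105]))
E
```

```text
[0.544 0.239 0.07 ] [0.6394 0.2172 0.025 ] 0.09785562841895518 -0.22401173405522232
[ 0.0185 -0.0094  0.7385]
```

Request:
{"fn": "step_arm", "kwargs": {
  "targets": "0.02 0 0.15 0;0.02 0 0.3 0;0.02 0 0.45 0;0.02 0 0.6 0;0.02 0 0.69 0;0.02 0 0.74 0;0.02 0 0.74 0;0.02 0 0.74 0"
}}

```text
clock: 9.05
tcp_pos: [0.5441, 0.24, 0.105]
tool_rot: [0.0, 0.114, 0.993, 0.0]
wrist_force: [-1.2, 0.3, 0.8]
finger_gap: 0.0552
```

Request:
{"fn": "step_arm", "kwargs": {
  "targets": "0 0 0 0;0 0 0 0;0 0 0 0;0 0 0 0;0 0 0 0;0 0 0 0",
  "grip": 1
}}

```text
clock: 9.55
tcp_pos: [0.5444, 0.2399, 0.1058]
tool_rot: [0.001, 0.114, 0.993, 0.001]
wrist_force: [-1.2, -1.5, 5.9]
finger_gap: 0.0289
```

Request:
{"fn": "step_arm", "kwargs": {
  "targets": "0 0 -0.1 0;0 0 -0.25 0;0 0 -0.4 0;0 0 -0.55 0;0 0 -0.7 0;0 0 -0.85 0;0 0 -0.9 0;0 0 -0.9 0;0 0 -0.9 0"
}}

```text
clock: 10.3
tcp_pos: [0.5433, 0.2396, 0.2392]
tool_rot: [-0.0, 0.114, 0.993, 0.0]
wrist_force: [0.9, -0.1, -1.7]
finger_gap: 0.0296
```

Request:
{"fn": "step_arm", "kwargs": {
  "targets": "0 -0.1 0 0;0 -0.25 0 0;-0.02 -0.45 0 0;-0.04 -0.65 0 0;-0.06 -0.85 0 0;-0.06 -1 0 0;-0.06 -1 0 0"
}}

```text
clock: 10.88
tcp_pos: [0.5152, 0.0837, 0.2376]
tool_rot: [-0.003, 0.118, 0.993, -0.003]
wrist_force: [-0.9, 0.1, -0.7]
finger_gap: 0.0293
```

Request:
{"fn": "step_arm", "kwargs": {
  "targets": "0 -0.2 0 0;0 -0.4 0 0;-0.02 -0.6 0 0;-0.04 -0.8 0 0;-0.06 -1 0 0;-0.06 -1 0 0"
}}

```text
clock: 11.38
tcp_pos: [0.4903, -0.064, 0.2382]
tool_rot: [-0.002, 0.119, 0.993, -0.002]
wrist_force: [-0.0, -0.2, -1.7]
finger_gap: 0.0295
```

Request:
{"fn": "step_arm", "kwargs": {
  "targets": "0 -0.2 0 -0.06;0 -0.4 0 -0.12;-0.02 -0.6 0 -0.18;-0.04 -0.8 0 -0.24;-0.06 -0.92 0 -0.24;-0.06 -1 0 -0.24;-0.06 -1 0 -0.24;-0.06 -1 0 -0.24"
}}

```text
clock: 12.05
tcp_pos: [0.4673, -0.2043, 0.2386]
tool_rot: [-0.001, -0.074, 0.997, 0.001]
wrist_force: [-0.3, 0.9, -0.6]
finger_gap: 0.0294
```

```bash
python3 - <<'E'
from h import *
np.set_printoptions(precision=4,suppress=True)
s=bot.observe();print(s['clock'],s['tcp_pos'],s['tool_rot'],s['joint_positions'],s['finger_gap'],s['wrist_force'])
c=bot.capture('wrist');pickle.dump(c,open('pics/w4.pkl','wb'));crop(c,0,0,560,420,1.4,'pics/w4.png')
c=bot.capture('top');pickle.dump(c,open('pics/top4.pkl','wb'))
E
```

```text
12.05 [ 0.4673 -0.2043  0.2386] [-0.0009 -0.0737  0.9973  0.0006] [ 0.3303  0.4207 -0.0089  2.1426  0.0057  0.5804  2.0358] 0.029410674171701266 [-0.3422  0.9352 -0.6141]
```

View pics/w4.png

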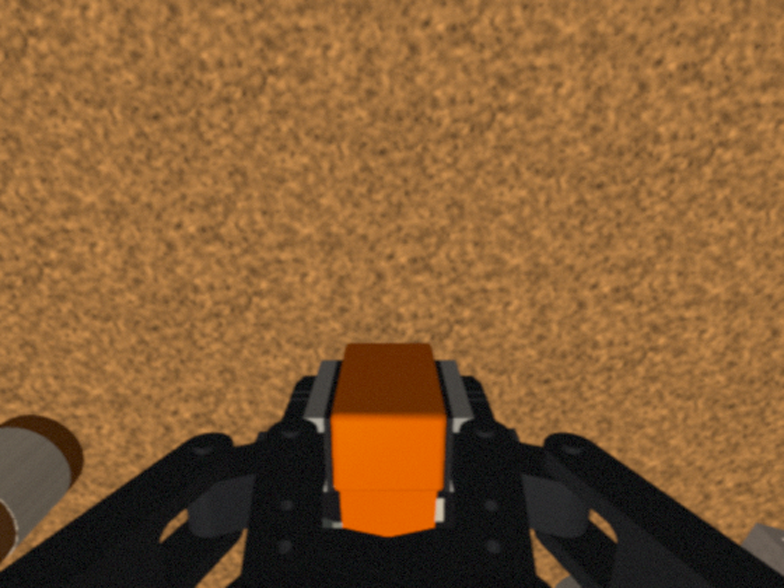

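The wedge is held straight, yaw about 0.148 as planned. Lowering to the bench.

Request:
{"fn": "step_arm", "kwargs": {
  "targets": "0 0 0.2 0;0 0 0.4 0;0 0 0.6 0;0 0 0.75 0;0 0 0.85 0;0 0 0.92 0;0 0 0.97 0;0 0 0.97 0;0 0 0.97 0"
}}

```text
clock: 12.9
tcp_pos: [0.4686, -0.2042, 0.0941]
tool_rot: [0.0, -0.075, 0.997, 0.0]
wrist_force: [0.2, -0.2, -0.6]
finger_gap: 0.0293
```

Request:
{"fn": "step_arm", "kwargs": {
  "targets": "0 0 0.02 0;0 0 0.04 0;0 0 0.05 0;0 0 0.06 0;0 0 0.06 0"
}}

```text
clock: 13.32
tcp_pos: [0.4681, -0.2048, 0.0849]
tool_rot: [0.0, -0.074, 0.997, -0.0]
wrist_force: [-0.6, -1.5, -1.8]
finger_gap: 0.0295
```

Request:
{"fn": "step_arm", "kwargs": {
  "targets": "0 0 0.01 0;0 0 0.02 0;0 0 0.02 0;0 0 0.02 0"
}}

```text
clock: 13.65
tcp_pos: [0.4682, -0.2049, 0.0838]
tool_rot: [0.0, -0.074, 0.997, -0.0]
wrist_force: [-2.6, 1.6, 18.7]
finger_gap: 0.0294
```

Contact with the bench (19 N). I'll ease slightly, then push towards the edge.

Request:
{"fn": "step_arm", "kwargs": {
  "targets": "0 0 -0.006 0;-0.05 0 -0.006 0;-0.1 0 -0.006 0;-0.15 0 -0.006 0;-0.2 0 -0.006 0;-0.25 0 -0.006 0;-0.3 0 -0.006 0;-0.33 0 -0.006 0;-0.33 0 -0.006 0;-0.33 0 -0.006 0"
}}

```text
clock: 14.48
tcp_pos: [0.5156, -0.1981, 0.0838]
tool_rot: [-0.002, -0.074, 0.997, -0.0]
wrist_force: [-3.0, -0.8, 11.8]
finger_gap: 0.0293
```

```bash
python3 - <<'E'
from h import *
np.set_printoptions(precision=4,suppress=True)
s=bot.observe();print(s['tcp_pos'],s['tool_rot'],s['wrist_force'])
c=bot.capture('top');pickle.dump(c,open('pics/top5.pkl','wb'))
d=bot.capture('scene');pickle.dump(d,open('pics/sc5.pkl','wb'))
k=cv2.resize(c['pixels'][140:260,200:400],None,fx=4,fy=4,interpolation=cv2.INTER_CUBIC)
cv2.imwrite('pics/t5.png',k)
E
```

```text
[ 0.5156 -0.1981  0.0838] [-0.0015 -0.0736  0.9973 -0.0001] [-2.9954 -0.7587 11.7578]
```

View pics/t5.png

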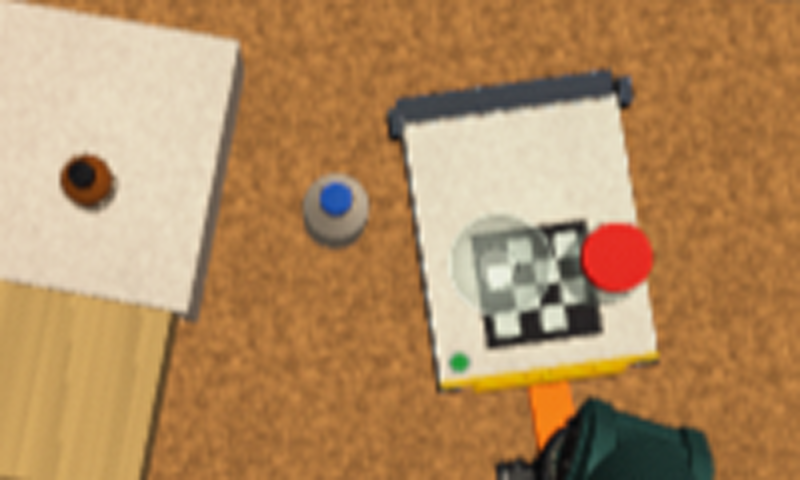

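The wedge is going under the middle of the yellow edge (orange at x≈550, edge spans 440–657). I'll carry on in small pushes, watching the force.

Request:
{"fn": "step_arm", "kwargs": {
  "targets": "-0.02 0 0 0;-0.04 0 0 0;-0.05 0 0 0;-0.05 0 0 0"
}}

```text
clock: 14.92
tcp_pos: [0.5216, -0.1973, 0.0838]
tool_rot: [-0.003, -0.073, 0.997, 0.0]
wrist_force: [-6.8, -1.3, 14.7]
finger_gap: 0.029
```

Request:
{"fn": "step_arm", "kwargs": {
  "targets": "-0.02 0 0 0;-0.04 0 0 0;-0.05 0 0 0;-0.05 0 0 0"
}}

```text
clock: 15.25
tcp_pos: [0.5252, -0.1969, 0.0838]
tool_rot: [-0.007, -0.073, 0.997, 0.0]
wrist_force: [-13.3, -1.5, 19.5]
finger_gap: 0.0293
```

Request:
{"fn": "step_arm", "kwargs": {
  "targets": "-0.02 0 0 0;-0.04 0 0 0;-0.05 0 0 0;-0.05 0 0 0"
}}

```text
clock: 15.58
tcp_pos: [0.5284, -0.1964, 0.0837]
tool_rot: [-0.011, -0.072, 0.997, 0.001]
wrist_force: [-19.2, -3.1, 25.4]
finger_gap: 0.0292
```

Request:
{"fn": "step_arm", "kwargs": {
  "targets": "-0.02 0 0 0;-0.04 0 0 0;-0.05 0 0 0;-0.05 0 0 0"
}}

```text
clock: 15.92
tcp_pos: [0.5353, -0.1955, 0.0836]
tool_rot: [-0.012, -0.072, 0.997, 0.001]
wrist_force: [-19.2, -2.7, 27.0]
finger_gap: 0.0293
```

The wedge is under load and the platform is probably lifting. I'll ease the down push a little, then estimate the lift by subpixel image comparison.

Request:
{"fn": "step_arm", "kwargs": {
  "targets": "-0.01 0 -0.006 0;-0.02 0 -0.006 0;-0.02 0 -0.006 0;-0.02 0 -0.006 0"
}}

```text
clock: 16.25
tcp_pos: [0.5402, -0.1945, 0.0837]
tool_rot: [-0.01, -0.072, 0.997, 0.001]
wrist_force: [-13.4, -1.3, 16.5]
finger_gap: 0.0294
```

```bash
cat > lift.py <<'E'
from h import *
np.set_printoptions(precision=4,suppress=True)
s=bot.observe();print(s['clock'],s['tcp_pos'],s['tool_rot'],s['wrist_force'])
S0=np.array([.592,-.186]);a=.15;Rz=np.array([[np.cos(a),-np.sin(a)],[np.sin(a),np.cos(a)]])
W=lambda x,y,l:[*(S0+Rz@[x,y]),.026+l*(229-1000*x)/229/1000]
print('tool in stage',(np.array(s['tcp_pos'][:2])-S0)@Rz)
for n,ref in(('scene','sc5'),('top','top5')):
    c0=pickle.load(open(f'pics/{ref}.pkl','rb'));c=bot.capture(n);pickle.dump(c,open(f'pics/{n}_last.pkl','wb'))
    # checkerboard region near the front
    q=np.array([proj(c0,W(x,y,0)) for x in(.01,.085) for y in(-.03,.05)]);lo=q.min(0).astype(int)-2;hi=q.max(0).astype(int)+3
    g=[cv2.cvtColor(k['pixels'],cv2.COLOR_BGR2GRAY).astype(np.float32) for k in(c0,c)]
    tpl=g[0][lo[1]:hi[1],lo[0]:hi[0]]
    M=np.float32([[1,0,lo[0]],[0,1,lo[1]]])
    cc,M=cv2.findTransformECC(tpl,g[1],M,cv2.MOTION_TRANSLATION,(3,200,1e-6),None,3)
    pred=proj(c0,W(.045,.01,5))-proj(c0,W(.045,.01,0));m=M[:,2]-lo
    print(n,'shift',m,'pred for 5mm',pred,'lift',5*m@pred/(pred@pred),cc)
E
python3 lift.py; python3 -c "
from h import *
c=pickle.load(open('pics/scene_last.pkl','rb'));crop(c,160,130,160,120,5,'pics/s6.png')"
```

```text
16.25 [ 0.5402 -0.1945  0.0837] [-0.0099 -0.0723  0.9973  0.001 ] [-13.3532  -1.3176  16.5115]
tool in stage [-0.0525 -0.0006]
scene shift [-0.0677 -0.5522] pred for 5mm [-0.0746 -1.1355] lift 2.440378905014217 0.9782957492651867
top shift [ 0.0034 -0.263 ] pred for 5mm [ 0.1533 -0.0863] lift 3.7516454953011125 0.9310214886219255
```

View pics/s6.png

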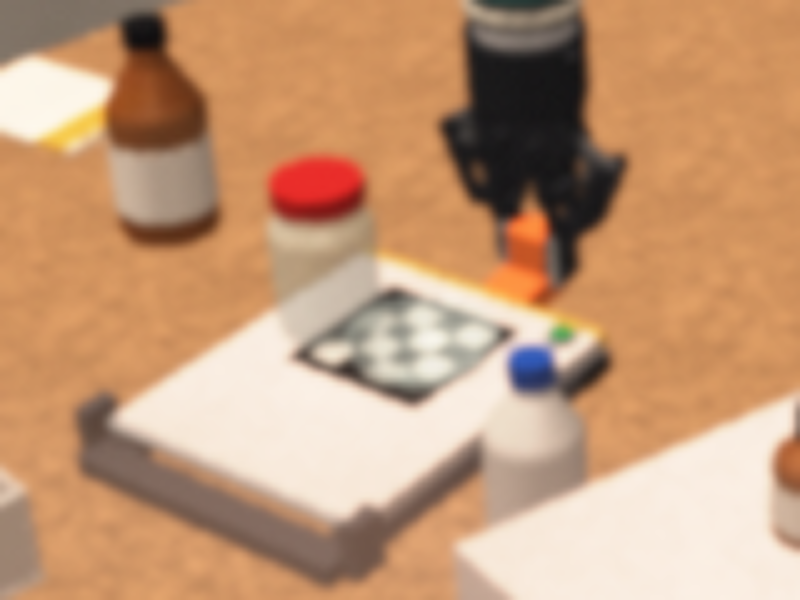

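Geometry gives a lift of about 2.9 mm and the scene camera about 2.4 mm, so they agree. All the glassware is standing. About 11 mm more.

Request:
{"fn": "step_arm", "kwargs": {
  "targets": "-0.015 0 0 0;-0.03 0 0 0;-0.045 0 0 0;-0.06 0 0 0;-0.07 0 0 0;-0.07 0 0 0;-0.07 0 0 0;-0.07 0 0 0"
}}

```text
clock: 17.02
tcp_pos: [0.5506, -0.1929, 0.0837]
tool_rot: [-0.01, -0.072, 0.997, 0.001]
wrist_force: [-14.3, -2.8, 15.8]
finger_gap: 0.0292
```

```bash
python3 lift.py
```

```text
17.0167 [ 0.5506 -0.1929  0.0837] [-0.01   -0.0724  0.9973  0.001 ] [-14.3166  -2.7911  15.7907]
tool in stage [-0.042  -0.0007]
scene shift [-0.1445 -0.8397] pred for 5mm [-0.0746 -1.1355] lift 3.7230585408499044 0.9402402822335482
top shift [ 0.0409 -0.2986] pred for 5mm [ 0.1533 -0.0863] lift 5.178088733684005 0.8064180057492198
```

Request:
{"fn": "step_arm", "kwargs": {
  "targets": "-0.01 0 0 0;-0.02 0 0 0;-0.02 0 0 0;-0.02 0 0 0;-0.02 0 0 0;-0.02 0 0 0"
}}

```text
clock: 17.62
tcp_pos: [0.5534, -0.1925, 0.0837]
tool_rot: [-0.01, -0.072, 0.997, 0.001]
wrist_force: [-14.4, -2.2, 16.7]
finger_gap: 0.0295
```

```bash
python3 lift.py; python3 -c "
from h import *
c=pickle.load(open('pics/top_last.pkl','rb'));crop(c,130,140,266,120,3,'pics/t7.png')"
```

```text
17.6167 [ 0.5534 -0.1925  0.0837] [-0.0101 -0.0724  0.9973  0.001 ] [-14.3873  -2.1928  16.7143]
tool in stage [-0.0391 -0.0007]
scene shift [-0.1898 -0.8782] pred for 5mm [-0.0746 -1.1355] lift 3.9049617826246954 0.9195769669133632
top shift [ 0.0435 -0.2877] pred for 5mm [ 0.1533 -0.0863] lift 5.090512501563054 0.7713691764742084
```

View pics/t7.png

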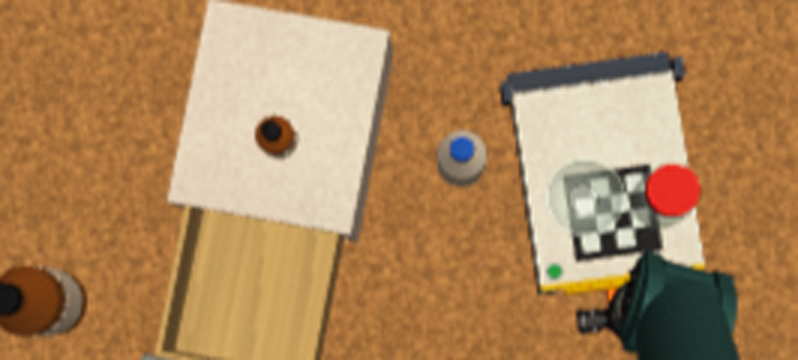

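The drawer is still out, everything is upright, and the wedge is under the middle of the edge. The lift estimates run from 3.9 to 5.6 mm, inside 2–8 mm, so I'm handing in.

```bash
python3 -c "
from workcell import bot
print(bot.sign_off()); s=bot.observe(); print(s['clock'],s['tcp_pos'],s['wrist_force'],s['finger_gap'])"
```

```text
the job is handed in; nothing more can be done
None
the job is handed in; nothing more can be done
```

I pulled the drawer out to its stop, where the wrist force rose to about 21 N, and left it out. Then I lifted the wedge out and set it on the bench. I pushed it thin end first under the middle of the yellow edge and handed in at about 18 s, still gripping it (finger gap 29.5 mm). The hand-in gave no verdict.

**Position:** the tool was less than 1 mm sideways from the edge's middle, and the wedge was within about 0.01 rad of straight. The drawer was still out and all the glassware and bottles in the last top view were upright. The right amber bottle was outside that view; it stood upright in the scene picture just before the last two pushes.

**Lift:** my estimates disagreed somewhat. The wedge geometry gave about 5.6 mm, the scene camera 3.9 mm and the top camera 5.1 mm, though the top view is only weakly sensitive to height. All three lie within the 2 to 8 mm band.

**Force and contact:** the wrist still read about 14 N along the push and 17 N vertically at the end, more than I expected, and the tool had tilted by about 0.02 rad. I saw no sign of the gripper touching the platform, but I did not measure that contact directly.

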